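# Close the grinder head and lock it with its pin

### The arm

A 6-joint arm with a two-finger parallel gripper is mounted at the origin on the work surface. World frame = base frame: x ahead of the robot, y to its left, z up, the work surface at z = 0. Lengths are in m, angles in rad, forces in N, time in s.
With the tool pointing down it reaches from about 0.3 to 0.75 m from the base axis. Payload 8.5 kg.
Tool frame: the origin (TCP) lies midway between the tips of the shut fingers; the grasp point (between the pads) lies 19 mm behind it (bot.grip_point_offset is the z of the grasp point in the tool frame, in m); z points along the fingers, y is the direction in which the jaws open and shut (so a half turn about z gives the same grasp; the last joint's range is limited). The gripper opens to 85 mm and grips with 20 to 120 N. Pads are 22 mm wide; open, the fingers measure 114 mm over their backs; the gripper's body (76 mm by 85 mm) begins 54 mm behind the grasp point. The pads swing forward as they close: fully open they stand 13 mm farther back than shut.
Start: joints at [1.042, 0.381, 1.297, -0, 1.464, -0.215], TCP at [0.17, 0.523, 0.231] pointing down, gripper open.
Joint ranges: [-3.11, 3.11], [-0.89, 2.33], [0.22, 2.48], [-1.42, 4.56], [0.17, 2.85], [-2.88, 2.88]. Speed limits (rad/s): [2.39, 2.39, 3.14, 3.14, 3.14, 3.14].

### API

Orientations are given as a unit quaternion [w, x, y, z].
In Python, from station import readout, capture, job, bot gives the robot as it stands.
- The arm moves only by the tool servo_tool, never from a script. Its argument "targets" is a list that holds one entry, the list of rows, each a list of 7 numbers: the turn, a rotation vector about the tool's x, y, z in rad, then the shift along the tool's x, y, z in m, then the finger opening in m, from 0 to 0.0854. A call has 1 to 20 rows; each row is the pose to reach, as a shift and turn from the pose commanded when the call began, along the tool's axes at that moment; what a row does not reach only later rows make up. A row lasts 1/12 s, in which the tool goes at most 41.7 mm and 7.16 degrees, less where a joint would pass 70% of its speed; a pose out of reach is approached as far as the arm can. A call with a gripper value outside its range is refused whole. The fingers move at their own pace and stop on an object; "newtons" is the grip in N (left out, the last holds). Time passes only in rows, so rows that repeat a pose let the fingers close. It gives the time, the measured TCP pose, the force and the opening at its end, in the units of the state.
- readout.observe(): the state, without advancing time (a new reading comes with each control period).
- capture(name): name is "scene" or "top" or "wrist"; returns a dict with "color" (480x640x3 uint8, red, green, blue), "depth" (480x640 float32, m along the optical axis (not along the pixel's ray), 0 where there is no reading), "fov_y" (degrees; the focal length in pixels is half the picture's height over the tangent of half this angle, whatever the lens; pixels are square), "cx", "cy" (the principal point, pixels), "R" (3x3) and "t" (3): a world point X has camera coordinates R X + t; the wrist camera has in their place "hand_eye" (4x4, takes a point from camera to tool coordinates, whose origin is the TCP and whose axes are the flange's). Camera axes: x right, y down, z forward; pixel columns grow to the right and rows downward; lengths in m; the calibration is good to about 2 mm. A picture is of the moment at which its call begins: read the wrist's pose just before it.
- job.sign_off(): hands the job in, once; it reports no verdict.
The state is a dict: "clock": time; "q": joint angles; "dq": joint speeds; "tau": joint torques, N m; "tool_pos": TCP position; "ee_rot": TCP orientation; "wrist_force": force on the tool from outside, world axes, zero at the start; "wrist_torque": the same for the moment, N m; "opening": opening from 0.0 (shut) to 1.0 (fully open).
Only numpy, scipy, OpenCV 4.12 (cv2) and the standard library are available. Lean on these libraries where they do the work, as an engineer would, in place of code of your own. Each camera call takes 0.05 s, during which the arm holds its last target. There are 200 camera calls.

### The job

The coffee grinder has been cleaned: lower the upper burr carrier, level and without dropping it, onto the grinder head's two guide pins until it is fully home. Then take the wooden-handled locking pin from its block and push it upright through the carrier's slot and the brass eyelet underneath, whose hole lies about a centimetre off the middle of the slot on one side or the other, until the pin's collar sits flat on the carrier; let go, and leave the cups and other things around where they are.

Things in the scene. Friction and masses are not known exactly. Their poses are not given: they have to be found in the camera images.
- head: Cream grinder head, fixed. Origin at counter level midway between its two steel guide pins, which stand at y = +55 and -55, 10 in diameter, from boss tops at z = 100 up to z = 140 (last 8 conical). Housing x -45 to 100, y -85 to 85, top at z = 90. A bracket with a brass eyelet juts out on the -x side, its two cheeks (y +-44) also bearing the carrier at z 100. Sizes in mm, own frame, z up.
- slot_center (a point): On the head at x -70, y 0, z 96, level with the top of the rigid brass eyelet block (30 x 56 x 14, open below). Its hole (11.5 across, through, 1 mm chamfer) is NOT here but 6 to 10 mm to one side or the other along the head's y: not reported, look or feel for it. A pin that misses lands on brass, tip at z 96. With the carrier home, its slot is centred above.
- carrier: Loose aluminium plate 130 x 150 x 8, about 0.55 kg, standing on a burr ring 56 across, 7 high beneath. Origin on the plate's underside midway between its guide holes; plate x -90 to 40, y -75 to 75. Guide holes (12 across) at y = +55 and -55, x = 0. Home on the head: same x, y, yaw; origin at the head's z = 100.
- carrier_slot (a point): Middle of the carrier's slot on the plate's underside, at x -70, y 0, z 0 in the carrier's frame. The slot goes right through, 14.5 wide along x, 40 long along y; it belongs over the head's eyelet.
- carrier_handle (a point): Grasp point on the carrier's upright black and red handle, at x -20, y 0, z 36 in the carrier's frame. The handle is 16 thick along the carrier's x, 50 long along y, and rises from the plate's top (z 8) to z 53; squeeze it across x.
- pin: Locking pin, upright in the block, about 0.09 kg. Origin on its axis under the steel collar (26 across, 4 thick). Square wooden grip 18 x 18, sides along the pin's x and y, z 4 to 54. Below, a steel shank 10 across, 45 long. Fully in: origin at the head's z = 108. Squeeze it along the head's y when inserting: the carrier's handle is 50 away along x.
- pin_tip (a point): Lower end of the pin's shank, at z = -45 in the pin's frame, with a 3 mm long, 1.5 mm wide chamfer.
- block: Dark wooden block 100 x 70 x 50 high, fixed, holding the pin in a vertical hole in its middle (12.5 across, 47 deep). Origin at the centre of its underside.
- cup: Bystander: white ceramic cup, 76 across, 60 high. Origin at the centre of its underside. Leave it alone.
- jug: Bystander: steel milk jug, 84 across, 100 high. Origin at the centre of its underside. Leave it alone.
- tamper: Bystander: dark wooden tamper, 58 across, 90 high. Origin at the centre of its underside. Leave it alone.
- brush: Bystander: brush lying down, 160 long; origin on its underside. Leave it alone.
- tin: Bystander: yellow coffee tin, 80 across, 110 high. Origin at the centre of its underside. Leave it alone.
- bowl: Bystander: blue bowl, 110 across, 50 high. Origin at the centre of its underside. Leave it alone.
- collar: Bystander: black plastic dosing ring lying flat, 60 across, 22 high. Origin at the centre of its underside. Leave it alone.
There are look-alikes about, which are no part of the job. Of the things that look like the pin, the middle-sized one is meant.

How it is judged:
By the outcome, as a careful person would: the job done as asked, in the order asked, and still so for the second after the job is handed in, with the robot touching nothing.
It also fails if it takes over 54 s, if anything falls off the work surface, if the arm or the gripper's body presses on something with over 40 N, if the wrist force passes 120 N, or if a joint passes its speed limit or range.

## Working session

There is one attempt and no reset: what is moved stays moved. The work goes in short steps, Python scripts to look and compute and a tool call to move; the robot and the scene stay as the last step left them, time stands still between calls to the robot, and variables do not carry over. Pictures are saved under pics/ and viewed, about 8 in all and at most 12, crops included, and the job is handed in when it is done.

Besides the shell and the picture viewer there is one more tool, called after "Call:" as name(argument=value, ...) on one line, values as JSON. servo_tool: Moves the arm, as the interface text tells. Its arguments: {"type":"object","properties":{"targets":{"type":"array","items":{"type":"array","items":{"type":"array","items":{"type":"number"}}}},"newtons":{"type":"number"}},"required":["targets"]}

```bash
mkdir -p pics
cat > h.py <<'E'
import numpy as np, cv2
from scipy.spatial.transform import Rotation as Ro
from station import readout, capture, job, bot
def cam(n):
    s=readout.observe(); c=capture(n)
    f=240/np.tan(np.radians(c['fov_y']/2))
    if 'hand_eye' in c:
        q=s['ee_rot']; R=Ro.from_quat([q[1],q[2],q[3],q[0]]).as_matrix()
        H=np.array(c['hand_eye']); A=R@H[:3,:3]; b=R@H[:3,3]+np.array(s['tool_pos'])
    else:
        A=np.array(c['R']).T; b=-A@np.array(c['t'])
    v,u=np.mgrid[:480,:640]; d=c['depth']
    P=np.stack([(u-c['cx'])/f*d,(v-c['cy'])/f*d,d],-1)@A.T+b
    P[d==0]=np.nan
    return c,P
def ray(c,u,v,z,A,b): pass
def save(n,im,k=1):
    cv2.imwrite('pics/'+n,cv2.resize(im[:,:,::-1],None,fx=k,fy=k,interpolation=cv2.INTER_CUBIC))
E
python3 - <<'E'
from h import *
for n in('top','scene'):
    c,P=cam(n); save(n+'.png',c['color']); np.save(n+'.npy',P); 
    print(n,c['fov_y'],c['cx'],c['cy'],c['R'],c['t'])
s=readout.observe();print(s['clock'],s['tool_pos'],s['ee_rot'],s['wrist_force'],bot.grip_point_offset)
E
```

```text
top 57.067534847575985 325.2802782695799 243.57010520579308 [[-0.02554049 -0.99967322  0.00106331]
 [-0.98214778  0.02489441 -0.18645644]
 [ 0.18636904 -0.00580652 -0.98246265]] [0.03325204 0.57735248 0.99934158]
scene 52.78205929756547 318.3230113708914 233.71796061077387 [[-0.84259824  0.53853843 -0.00213579]
 [ 0.37965946  0.59119383 -0.71158172]
 [-0.38195144 -0.60038838 -0.70260009]] [ 0.48792077 -0.18883851  1.26736484]
0.1 [0.16963333 0.52291051 0.23080401] [-2.31991992e-04  1.56259942e-01  9.87715761e-01 -5.93518312e-04] [-0.07677615  0.51829676  0.369467  ] -0.0187
```

View pics/top.png

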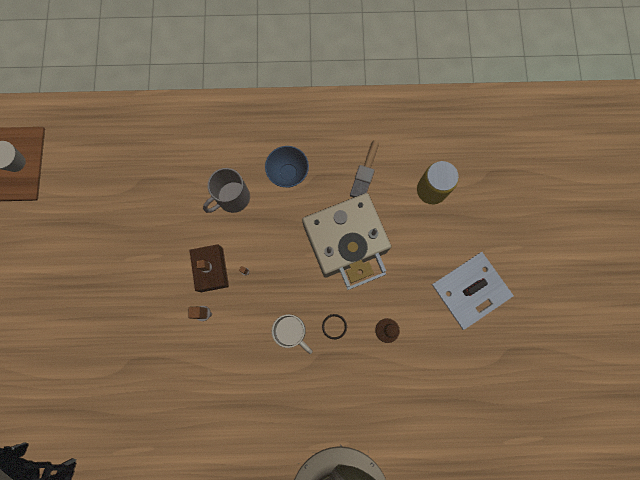

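View pics/scene.png

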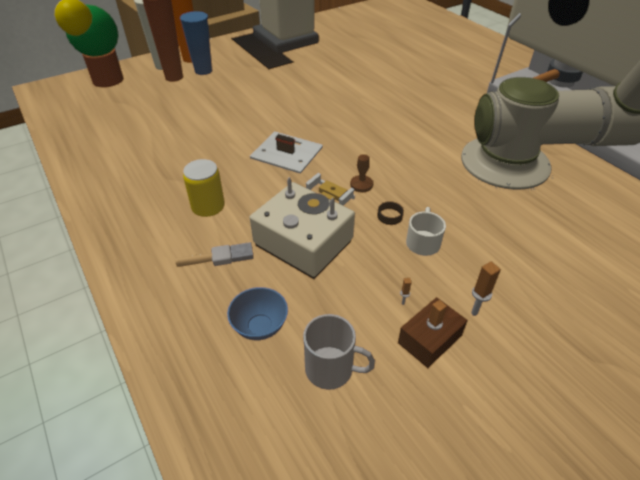

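The pictures show the head at top-view (347,238), with the eyelet on the robot side at about (361,270). The carrier is at (474,290), and the pin stands in the block at (208,267). A small pin (244,270) and a big one (198,313) lie nearby as look-alikes. I'll enlarge the head and carrier next.

Run:
```python
import cv2,numpy as np
im=cv2.imread('pics/top.png')
a=cv2.resize(im[185:300,295:400],None,fx=5,fy=5,interpolation=cv2.INTER_CUBIC)
b=cv2.resize(im[245:335,425:520],None,fx=5,fy=5,interpolation=cv2.INTER_CUBIC)
d=cv2.resize(im[240:325,185:255],None,fx=4,fy=4,interpolation=cv2.INTER_CUBIC)
W=np.zeros((800,1010,3),np.uint8)
W[:575,:525]=a; W[:450,530:1005]=b; W[455:795,530:810]=d
cv2.imwrite('pics/crop.png',cv2.resize(W,(757,600),interpolation=cv2.INTER_AREA))
P=np.load('top.npy')
# carrier: points z 5..20mm plate top
z=P[...,2]
print('plate z',np.nanmedian(z[280:285,450:460]))
def rect(mask,name):
    p=P[mask][:,:2].astype(np.float32); r=cv2.minAreaRect(p); print(name,len(p),r,np.median(P[mask][:,2]))
sub=np.zeros(z.shape,bool)
sub[245:335,425:520]=1
m=sub&(z>.010)&(z<.022); rect(cv2.morphologyEx(m.astype(np.uint8),cv2.MORPH_OPEN,np.ones((3,3)))>0,'plate')
m=sub&(z>.045)&(z<.075); rect(m,'handle')
sub[:]=0; sub[185:300,295:400]=1
m=sub&(abs(z-.09)<.006); rect(cv2.morphologyEx(m.astype(np.uint8),cv2.MORPH_OPEN,np.ones((3,3)))>0,'housing')
m=sub&(z>.115); p=P[m]; 
n,l=cv2.connectedComponents(m.astype(np.uint8))
for i in range(1,n): print('gp',P[l==i].mean(0),(l==i).sum(),P[l==i][:,2].max())
sub[:]=0; sub[240:300,185:235]=1
m=sub&(abs(z-.05)<.006);rect(cv2.morphologyEx(m.astype(np.uint8),cv2.MORPH_OPEN,np.ones((3,3)))>0,'block')
m=sub&(z>.085); rect(m,'pintop'); print(np.nanmax(z[m]))
for n,(u,v) in dict(cup=(290,330),tamper=(387,330),tin=(441,175),jug=(230,190),ring=(334,318)).items(): print(n,P[v,u])
```

```text
plate z 0.014854447509470847
plate 2935 ((0.4625243544578552, -0.33736297488212585), (0.13032998144626617, 0.15206903219223022), 31.396047592163086) 0.014651505332567316
handle 172 ((0.4667126536369324, -0.33335018157958984), (0.01660846173763275, 0.050397295504808426), 31.162761688232422) 0.05920334344617639
housing 4092 ((0.5926450490951538, -0.032243236899375916), (0.15525302290916443, 0.16964925825595856), 20.800655364990234) 0.08977119417279972
gp [ 0.59003066 -0.09058866  0.12996286] 23 0.13815391375394082
gp [0.55087827 0.01135746 0.13267025] 20 0.13978625483838603
block 1108 ((0.5298250317573547, 0.3018881678581238), (0.1008058711886406, 0.07084441930055618), 9.392293930053711) 0.04977473202481386
pintop 87 ((0.5294130444526672, 0.3014133870601654), (0.018375089392066002, 0.01837238483130932), 0.7788607478141785) 0.10259222278449842
0.10811634307736695
cup [0.37749444 0.10877007 0.00417616]
tamper [ 0.37228711 -0.1137944   0.08687528]
tin [ 0.72356671 -0.25499137  0.10846073]
jug [0.73384098 0.25898284 0.0024799 ]
ring [ 0.40344329  0.00168952 -0.00157855]
```

View pics/crop.png

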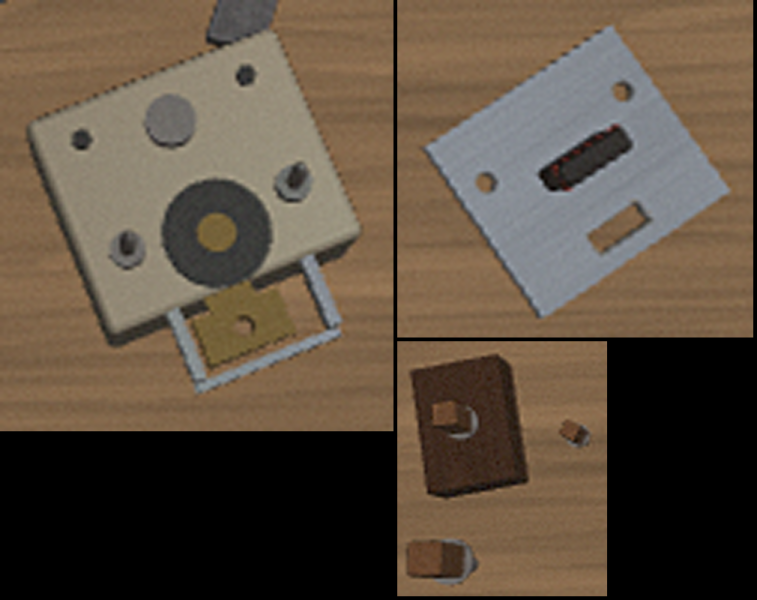

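```bash
cat >> h.py <<'E'
def go(x,y,z,a):
    "row to reach TCP x,y,z with tool y axis at world angle a (deg, mod 180), pointing down"
    s=readout.observe(); q=s['ee_rot']; R=Ro.from_quat([q[1],q[2],q[3],q[0]])
    best=None
    for k in (0,180):
        t=np.radians(a+k); ty=np.array([np.cos(t),np.sin(t),0]); tz=np.array([0,0,-1.]); T=Ro.from_matrix(np.stack([np.cross(ty,tz),ty,tz],1))
        r=(R.inv()*T).as_rotvec()
        if best is None or np.linalg.norm(r)<np.linalg.norm(best): best=r
    d=R.inv().apply(np.array([x,y,z])-s['tool_pos'])
    print('row',np.round(best,4),np.round(d,4))
def st():
    s=readout.observe(); R=Ro.from_quat(np.roll(s['ee_rot'],-1)).as_matrix()
    print(round(s['clock'],2),np.round(s['tool_pos'],4),'yaw_y',np.degrees(np.arctan2(R[1,1],R[0,1])).round(2),'z',R[:,2].round(4),'F',np.round(s['wrist_force'],1),'T',np.round(s['wrist_torque'],2),'op',s['opening'],'q',np.round(s['q'],2))
E
python3 - <<'E'
from h import *
A=np.array([[-0.02554049,-0.99967322,0.00106331],[-0.98214778,0.02489441,-0.18645644],[0.18636904,-0.00580652,-0.98246265]]);t=np.array([0.03325204,0.57735248,0.99934158])
f=240/np.tan(np.radians(57.0675/2))
C=-A.T@t
d=A.T@np.array([(360.1-325.28)/f,(271.7-243.57)/f,1]); X=C+d*(0.096-C[2])/d[2]
h=np.array([.5705,-.0396]); y=np.radians(20.9)
r=X[:2]-h; print('hole',X,'head frame',r@[np.cos(y),np.sin(y)],r@[-np.sin(y),np.cos(y)])
go(.467,-.334,.2,31.3)
E
```

```text
hole [ 0.5033104  -0.05833842  0.096     ] head frame -0.06945352920662183 0.006463571792524143
row [-1.300e-03  2.000e-04  7.107e-01] [-0.5474 -0.7232  0.0316]
```

Call:
servo_tool(targets=[[[-0.0013, 0, 0.711, -0.547, -0.723, 0.0, 0.085], [-0.0013, 0, 0.711, -0.547, -0.723, 0.0, 0.085], [-0.0013, 0, 0.711, -0.547, -0.723, 0.0, 0.085], [-0.0013, 0, 0.711, -0.547, -0.723, 0.0, 0.085], [-0.0013, 0, 0.711, -0.547, -0.723, 0.0, 0.085], [-0.0013, 0, 0.711, -0.547, -0.723, 0.0, 0.085], [-0.0013, 0, 0.711, -0.547, -0.723, 0.0, 0.085], [-0.0013, 0, 0.711, -0.547, -0.723, 0.0, 0.085], [-0.0013, 0, 0.711, -0.547, -0.723, 0.0, 0.085], [-0.0013, 0, 0.711, -0.547, -0.723, 0.0, 0.085], [-0.0013, 0, 0.711, -0.547, -0.723, 0.0, 0.085], [-0.0013, 0, 0.711, -0.547, -0.723, 0.0, 0.085], [-0.0013, 0, 0.711, -0.547, -0.723, 0.0, 0.085], [-0.0013, 0, 0.711, -0.547, -0.723, 0.0, 0.085], [-0.0013, 0, 0.711, -0.547, -0.723, 0.0, 0.085], [-0.0013, 0, 0.711, -0.547, -0.723, 0.0, 0.085], [-0.0013, 0, 0.711, -0.547, -0.723, 0.0, 0.085], [-0.0013, 0, 0.711, -0.547, -0.723, 0.0, 0.085], [-0.0013, 0, 0.711, -0.547, -0.723, 0.0, 0.085], [-0.0013, 0, 0.711, -0.547, -0.723, 0.0, 0.085]]])

```text
clock: 1.77
tool_pos: [0.4429, -0.2663, 0.2309]
ee_rot: [-0.0, 0.491, 0.871, 0.001]
wrist_force: [0.8, 0.2, -0.0]
opening: 0.995
```

Run:
```python
from h import *
st(); go(.467,-.334,.16,31.3)
```

```text
1.77 [ 0.4429 -0.2663  0.2309] yaw_y 31.25 z [ 3.0e-04  1.5e-03 -1.0e+00] F [ 0.8  0.2 -0. ] T [-0.02  0.02  0.04] op 0.9951773627655454 q [-0.77  0.32  1.39  0.    1.43 -1.32]
row [ 0.001  -0.0012 -0.0008] [-0.0705 -0.0146  0.0708]
```

Call:
servo_tool(targets=[[[0.0, 0, 0, -0.07, -0.0145, 0.03, 0.085], [0.0, 0, 0, -0.07, -0.0145, 0.07, 0.085], [0.0, 0, 0, -0.07, -0.0145, 0.07, 0.085], [0.0, 0, 0, -0.07, -0.0145, 0.07, 0.085], [0.0, 0, 0, -0.07, -0.0145, 0.07, 0.085]]])

```text
clock: 2.18
tool_pos: [0.4665, -0.3312, 0.1607]
ee_rot: [-0.001, 0.49, 0.871, 0.001]
wrist_force: [-0.7, 0.1, 0.8]
opening: 0.993
```

Run:
```python
from h import *
st(); c,P=cam('wrist'); save('w1.png',c['color']); z=P[...,2]
print(c['hand_eye'])
for lo,hi,n in((.048,.075,'handle'),(.010,.02,'plate')):
    m=cv2.morphologyEx(((z>lo)&(z<hi)).astype(np.uint8),cv2.MORPH_OPEN,np.ones((3,3)))
    k,l,s,_=cv2.connectedComponentsWithStats(m); i=1+np.argmax(s[1:,4]); m=l==i
    p=P[m][:,:2].astype(np.float32); print(n,len(p),cv2.minAreaRect(p),np.median(z[m]),s[i])
```

```text
2.18 [ 0.4665 -0.3312  0.1607] yaw_y 31.25 z [-9.0e-04  2.9e-03 -1.0e+00] F [-0.7  0.1  0.8] T [-0.02  0.03  0.04] op 0.993276617564599 q [-0.82  0.48  1.35  0.    1.32 -1.37]
[[-4.03154186e-04 -9.47204949e-01 -3.20628479e-01  8.22937668e-02]
 [ 9.99999905e-01 -3.29515764e-04 -2.83927321e-04 -5.32670614e-04]
 [ 1.63285225e-04 -3.20628563e-01  9.47204993e-01 -1.42213561e-01]
 [ 0.00000000e+00  0.00000000e+00  0.00000000e+00  1.00000000e+00]]
handle 2084 ((0.467498779296875, -0.33513230085372925), (0.01690073497593403, 0.05110159143805504), 31.687875747680664) 0.05914145456073816 [ 305  202   27   79 2084]
plate 31850 ((0.4633907675743103, -0.33807504177093506), (0.13063782453536987, 0.15028062462806702), 31.289976119995117) 0.014572886139188668 [  214   118   194   199 31850]
```

View pics/w1.png

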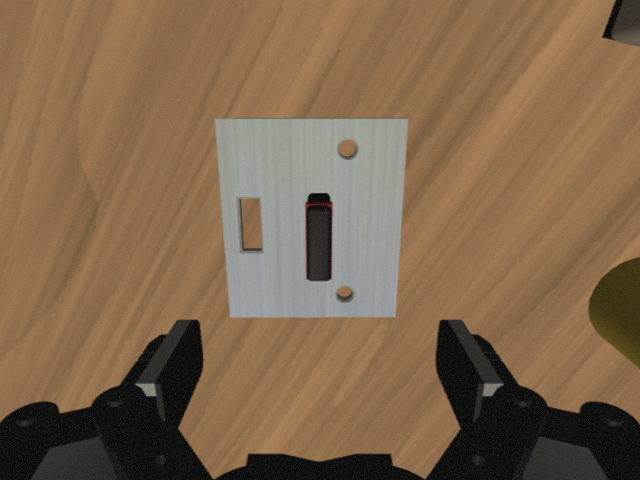

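The wrist view shows the carrier square to the jaws, with the handle centred at about (319,240). That measures (0.4675, -0.335), in agreement with the top view.

Run:
```python
from h import *
st(); go(.4675,-.335,.0245,31.3)
```

```text
2.23 [ 0.4669 -0.331   0.1621] yaw_y 31.3 z [ 1.1e-03  8.0e-04 -1.0e+00] F [-0.3 -0.2  0.3] T [ 0.03  0.01 -0.04] op 0.9935849755284115 q [-0.82  0.48  1.35  0.    1.32 -1.37]
row [ 0.0013 -0.0002 -0.    ] [-0.0037 -0.0018  0.1376]
```

Call:
servo_tool(targets=[[[0, 0, 0, -0.0037, -0.0018, 0.04, 0.085], [0, 0, 0, -0.0037, -0.0018, 0.075, 0.085], [0, 0, 0, -0.0037, -0.0018, 0.1, 0.085], [0, 0, 0, -0.0037, -0.0018, 0.12, 0.085], [0, 0, 0, -0.0037, -0.0018, 0.13, 0.085], [0, 0, 0, -0.0037, -0.0018, 0.137, 0.085], [0, 0, 0, -0.0037, -0.0018, 0.137, 0.085], [0, 0, 0, -0.0037, -0.0018, 0.137, 0.085]]])

```text
clock: 2.9
tool_pos: [0.468, -0.3357, 0.0258]
ee_rot: [0.001, 0.49, 0.872, 0.0]
wrist_force: [0.2, -0.2, 0.5]
opening: 0.997
```

Call:
servo_tool(targets=[[[0, 0, 0, 0, 0, 0, 0.05], [0, 0, 0, 0, 0, 0, 0.03], [0, 0, 0, 0, 0, 0, 0.02], [0, 0, 0, 0, 0, 0, 0.01], [0, 0, 0, 0, 0, 0, 0.005], [0, 0, 0, 0, 0, 0, 0.0], [0, 0, 0, 0, 0, 0, 0.0], [0, 0, 0, 0, 0, 0, 0.0], [0, 0, 0, 0, 0, 0, 0.0]]], newtons=70)

```text
clock: 3.65
tool_pos: [0.4675, -0.3355, 0.0245]
ee_rot: [0.0, 0.49, 0.872, 0.001]
wrist_force: [1.1, 1.0, 3.7]
opening: 0.176
```

Run:
```python
from h import *
st(); print(readout.observe()['opening']*85.4)
```

```text
3.65 [ 0.4675 -0.3355  0.0245] yaw_y 31.29 z [ 1.1e-03  6.0e-04 -1.0e+00] F [1.1 1.  3.7] T [ 0.01  0.02 -0.09] op 0.17625014967999506 q [-0.83  0.65  1.5   0.    1.   -1.38]
15.05176278267158
```

Call:
servo_tool(targets=[[[0, 0, 0, 0, 0, -0.005, 0], [0, 0, 0, 0, 0, -0.02, 0], [0, 0, 0, 0, 0, -0.05, 0], [0, 0, 0, 0, 0, -0.085, 0], [0, 0, 0, 0, 0, -0.12, 0], [0, 0, 0, 0, 0, -0.155, 0], [0, 0, 0, 0, 0, -0.185, 0], [0, 0, 0, 0, 0, -0.205, 0], [0, 0, 0, 0, 0, -0.215, 0], [0, 0, 0, 0, 0, -0.215, 0], [0, 0, 0, 0, 0, -0.215, 0]]])

```text
clock: 4.57
tool_pos: [0.4667, -0.3352, 0.2377]
ee_rot: [-0.001, 0.49, 0.872, 0.001]
wrist_force: [-0.5, -0.4, -6.7]
opening: 0.181
```

Run:
```python
from h import *
st(); go(.607,-.1915,.24,20.9)
```

```text
4.57 [ 0.4667 -0.3352  0.2377] yaw_y 31.28 z [-0.0011  0.003  -1.    ] F [-0.5 -0.4 -6.7] T [0.03 0.01 0.02] op 0.18109941826859965 q [-0.83  0.42  1.21  0.    1.51 -1.38]
row [ 0.0003 -0.0032  0.1811] [ 0.05    0.1945 -0.002 ]
```

Call:
servo_tool(targets=[[[0, 0, 0.03, 0.007, 0.028, 0, 0], [0, 0, 0.07, 0.015, 0.06, 0, 0], [0, 0, 0.11, 0.025, 0.095, 0, 0], [0, 0, 0.15, 0.034, 0.13, 0, 0], [0, 0, 0.175, 0.042, 0.16, 0, 0], [0, 0, 0.181, 0.047, 0.185, 0, 0], [0, 0, 0.181, 0.05, 0.1945, 0, 0], [0, 0, 0.181, 0.05, 0.1945, 0, 0], [0, 0, 0.181, 0.05, 0.1945, 0, 0], [0, 0, 0.181, 0.05, 0.1945, 0, 0]]])

```text
clock: 5.4
tool_pos: [0.6066, -0.1928, 0.2384]
ee_rot: [-0.001, 0.567, 0.823, 0.0]
wrist_force: [0.3, -1.1, -6.1]
opening: 0.176
```

```bash
cat > pk.py <<'E'
from h import *
def pins(name):
    st(); c,P=cam('wrist'); save(name,c['color']); z=P[...,2]
    m=((z>.112)&(z<.145)).astype(np.uint8); k,l,s,_=cv2.connectedComponentsWithStats(m)
    for i in range(1,k):
        if s[i,4]>40:
            Q=P[l==i]; t=Q[Q[:,2]>Q[:,2].max()-.004]; print(s[i],'max',Q.max(0).round(4),'top mean',t.mean(0).round(4),'all',Q.mean(0).round(4))
    h=((z>.205)&(z<.24)).astype(np.uint8); print('plate px',h.sum())
    return c,P
E
python3 - <<'E'
from pk import *
pins('w2.png'); go(.5679,-.0888,.24,20.9)
E
```

```text
5.4 [ 0.6066 -0.1928  0.2384] yaw_y 20.86 z [-0.0015  0.0016 -1.    ] F [ 0.3 -1.1 -6.1] T [-0.02 -0.05  0.  ] op 0.17580940318416677 q [-0.49  0.53  1.02  0.    1.59 -0.86]
[349  59  20  21 303] max [ 0.5966 -0.0873  0.1415] top mean [ 0.592  -0.0923  0.1391] all [ 0.5914 -0.093   0.1333]
plate px 71351
row [-0.0001 -0.0015 -0.0011] [ 0.1111  0.0009 -0.001 ]
```

View pics/w2.png

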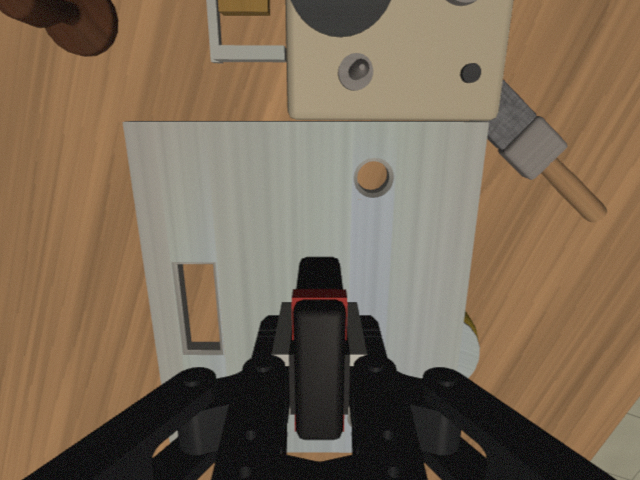

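The wrist view shows the plate's -y guide hole at (373,178), the head's -y pin at (358,69), and the housing beyond the plate edge.

Call:
servo_tool(targets=[[[0, 0, 0, 0.02, 0, 0, 0], [0, 0, 0, 0.05, 0, 0, 0], [0, 0, 0, 0.08, 0, 0, 0], [0, 0, 0, 0.1, 0, 0, 0], [0, 0, 0, 0.111, 0.001, 0, 0], [0, 0, 0, 0.111, 0.001, 0, 0], [0, 0, 0, 0.111, 0.001, 0, 0], [0, 0, 0, 0.111, 0.001, 0, 0]]])

```text
clock: 6.12
tool_pos: [0.569, -0.0892, 0.2395]
ee_rot: [0.0, 0.568, 0.823, 0.0]
wrist_force: [0.2, -0.3, -5.3]
opening: 0.179
```

Run:
```python
from pk import *
c,P=pins('w3.png')
# guide hole in plate: circle in the colour/depth
z=P[...,2]; print('plate z',np.nanmedian(z[230:250,200:280]), np.nanmedian(z[140:160,250:350]))
m=(z[100:300]<.19)|np.isnan(z[100:300]); k,l,s,ce=cv2.connectedComponentsWithStats(m.astype(np.uint8))
f=240/np.tan(np.radians(c['fov_y']/2)); H=np.array(c['hand_eye'])
for i in range(1,k):
    if 60<s[i,4]<6000:
        u,v=ce[i][0],ce[i][1]+100; d=H[:3,:3]@[(u-c['cx'])/f,(v-c['cy'])/f,1]
        for zz in (.0095,):  # plate top, tool frame z = TCP z - .2285..
            X=H[:3,3]+d*((zz-H[2,3])/d[2]); print('hole px',u,v,s[i],'tool frame',X.round(4))
```

```text
6.12 [ 0.569  -0.0892  0.2395] yaw_y 20.84 z [ 1.1e-03  4.0e-04 -1.0e+00] F [ 0.2 -0.3 -5.3] T [-0.01 -0.06  0.02] op 0.17946049591086027 q [-0.36  0.42  1.21  0.    1.51 -0.73]
[346  59  20  20 302] max [0.5579 0.0155 0.1409] top mean [0.5532 0.0107 0.1388] all [0.5528 0.01   0.1334]
plate px 71330
plate z 0.22951654980266453 0.22962942013226806
hole px 371.172256097561 175.0503048780488 [357  61  29  29 656] tool frame [0.0559 0.0187 0.0095]
hole px 198.86691658856608 281.4170571696345 [ 183  164   33   36 1067] tool frame [ 0.013  -0.0487  0.0095]
```

View pics/w3.png

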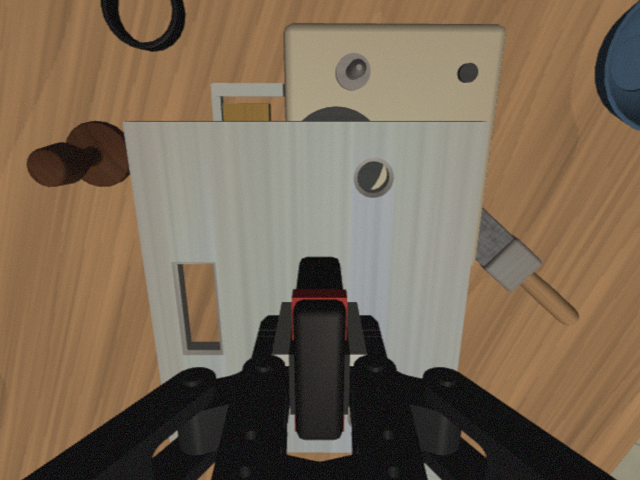

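Pins measured at (0.592,-0.0923) and (0.5532,0.0107). The spacing of 110.1 mm matches the given 110, and the yaw comes out near 20.7°. The hole in the plate agrees with the nominal grasp, so I'll move above the pins.

Run:
```python
from h import *
st(); go(.5538,-.0473,.163,20.75)
```

```text
6.17 [ 0.569  -0.0892  0.2394] yaw_y 20.83 z [ 8.e-04  6.e-04 -1.e+00] F [-0.1 -0.3 -6.9] T [ 0.02 -0.06 -0.02] op 0.1756176669131895 q [-0.36  0.42  1.21  0.    1.51 -0.72]
row [ 0.001  -0.0003  0.0014] [0.0446 0.0006 0.0764]
```

Call:
servo_tool(targets=[[[0.001, 0, 0.0015, 0.02, 0.0006, 0, 0], [0.001, 0, 0.0015, 0.038, 0.0006, 0.005, 0], [0.001, 0, 0.0015, 0.0446, 0.0006, 0.02, 0], [0.001, 0, 0.0015, 0.0446, 0.0006, 0.04, 0], [0.001, 0, 0.0015, 0.0446, 0.0006, 0.06, 0], [0.001, 0, 0.0015, 0.0446, 0.0006, 0.073, 0], [0.001, 0, 0.0015, 0.0446, 0.0006, 0.0764, 0], [0.001, 0, 0.0015, 0.0446, 0.0006, 0.0764, 0], [0.001, 0, 0.0015, 0.0446, 0.0006, 0.0764, 0]]])

```text
clock: 6.92
tool_pos: [0.5541, -0.0466, 0.1639]
ee_rot: [0.0, 0.568, 0.823, 0.0]
wrist_force: [-0.1, -0.2, -6.3]
opening: 0.181
```

Run:
```python
from h import *
st(); c,P=cam('wrist'); t,Q=cam('top')
a=c['color'][100:400,120:520]; b=cv2.resize(t['color'][190:310,290:410],(400,400),interpolation=cv2.INTER_CUBIC)
save('w4.png',np.hstack([cv2.resize(a,(400,300)),b[:300]])) 
z=P[100:260,300:440,2]; m=(z>.115)&(z<.1445); print(m.sum(), P[100:260,300:440][m].mean(0))
st(); go(.5538,-.0473,.163,20.75)
```

```text
6.92 [ 0.5541 -0.0466  0.1639] yaw_y 20.79 z [ 1.e-03  2.e-04 -1.e+00] F [-0.1 -0.2 -6.3] T [-0.   -0.04 -0.03] op 0.18130895159113217 q [-0.3   0.45  1.39  0.    1.3  -0.66]
335 [0.55333918 0.01100246 0.13602069]
7.02 [ 0.5541 -0.0464  0.1643] yaw_y 20.81 z [ 0.0019 -0.     -1.    ] F [ 0.4  0.7 -5.8] T [-0.03  0.01  0.02] op 0.1813761466542417 q [-0.3   0.45  1.39  0.    1.3  -0.66]
row [0.0018 0.0007 0.001 ] [-0.0007 -0.0006  0.0013]
```

View pics/w4.png

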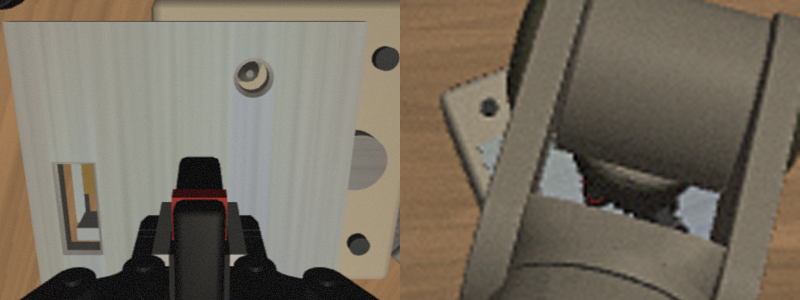

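The wrist crop shows the +y pin's tip inside its guide hole. Its measured position matches the prediction within 0.4 mm, so I'm lowering gently.

Call:
servo_tool(targets=[[[0, 0, 0, -0.0005, -0.0004, 0.002, 0], [0, 0, 0, -0.0005, -0.0004, 0.004, 0], [0, 0, 0, -0.0005, -0.0004, 0.006, 0], [0, 0, 0, -0.0005, -0.0004, 0.008, 0], [0, 0, 0, -0.0005, -0.0004, 0.01, 0], [0, 0, 0, -0.0005, -0.0004, 0.012, 0], [0, 0, 0, -0.0005, -0.0004, 0.014, 0], [0, 0, 0, -0.0005, -0.0004, 0.016, 0]]])

```text
clock: 7.68
tool_pos: [0.5536, -0.0467, 0.1472]
ee_rot: [0.0, 0.568, 0.823, 0.0]
wrist_force: [1.0, -1.1, -5.7]
opening: 0.177
```

Run:
```python
from h import *
st()
```

```text
7.68 [ 0.5536 -0.0467  0.1472] yaw_y 20.82 z [ 9.e-04  2.e-04 -1.e+00] F [ 1.  -1.1 -5.7] T [-0.08 -0.28 -0.05] op 0.17723185751528603 q [-0.3   0.46  1.42  0.    1.26 -0.66]
```

Call:
servo_tool(targets=[[[0, 0, 0, 0, 0, 0.002, 0], [0, 0, 0, 0, 0, 0.004, 0], [0, 0, 0, 0, 0, 0.006, 0], [0, 0, 0, 0, 0, 0.008, 0], [0, 0, 0, 0, 0, 0.01, 0], [0, 0, 0, 0, 0, 0.012, 0], [0, 0, 0, 0, 0, 0.014, 0], [0, 0, 0, 0, 0, 0.016, 0]]])

```text
clock: 8.35
tool_pos: [0.5536, -0.0467, 0.1312]
ee_rot: [0.0, 0.568, 0.823, 0.0]
wrist_force: [4.0, -3.0, -4.0]
opening: 0.177
```

Run:
```python
from h import *
st()
```

```text
8.35 [ 0.5536 -0.0467  0.1312] yaw_y 20.82 z [ 8.e-04  3.e-04 -1.e+00] F [ 4. -3. -4.] T [-0.35 -0.65 -0.12] op 0.1773511533946575 q [-0.3   0.48  1.44  0.    1.22 -0.66]
```

Call:
servo_tool(targets=[[[0, 0, 0, -0.0005, 0.0003, 0.0, 0], [0, 0, 0, -0.0005, 0.0003, 0.002, 0], [0, 0, 0, -0.0005, 0.0003, 0.004, 0], [0, 0, 0, -0.0005, 0.0003, 0.006, 0], [0, 0, 0, -0.0005, 0.0003, 0.008, 0], [0, 0, 0, -0.0005, 0.0003, 0.01, 0], [0, 0, 0, -0.0005, 0.0003, 0.0115, 0], [0, 0, 0, -0.0005, 0.0003, 0.0125, 0]]])

```text
clock: 9.02
tool_pos: [0.5536, -0.0468, 0.1184]
ee_rot: [-0.0, 0.568, 0.823, 0.0]
wrist_force: [1.8, -1.7, -5.3]
opening: 0.178
```

Run:
```python
from h import *
st()
```

```text
9.02 [ 0.5536 -0.0468  0.1184] yaw_y 20.83 z [-6.e-04  8.e-04 -1.e+00] F [ 1.8 -1.7 -5.3] T [-0.1  -0.35 -0.09] op 0.17798387911063082 q [-0.3   0.5   1.46  0.    1.19 -0.66]
```

Call:
servo_tool(targets=[[[0, 0, 0, -0.0002, 0.0002, 0.0007, 0], [0, 0, 0, -0.0002, 0.0002, 0.0014, 0], [0, 0, 0, -0.0002, 0.0002, 0.002, 0], [0, 0, 0, -0.0002, 0.0002, 0.002, 0]]])

```text
clock: 9.35
tool_pos: [0.5538, -0.0468, 0.1175]
ee_rot: [-0.0, 0.568, 0.823, 0.0]
wrist_force: [-2.0, 1.6, 5.4]
opening: 0.177
```

Run:
```python
from h import *
st()
```

```text
9.35 [ 0.5538 -0.0468  0.1175] yaw_y 20.85 z [-1.e-04  5.e-04 -1.e+00] F [-2.   1.6  5.4] T [-0.04  0.57 -0.04] op 0.17682545020304083 q [-0.3   0.5   1.46  0.    1.19 -0.66]
```

Call:
servo_tool(targets=[[[0, 0, 0, 0, 0, 0.0007, 0], [0, 0, 0, 0, 0, 0.0007, 0], [0, 0, 0, 0, 0, 0.0002, 0.02], [0, 0, 0, 0, 0, 0, 0.03], [0, 0, 0, 0, 0, 0, 0.045], [0, 0, 0, 0, 0, -0.002, 0.06], [0, 0, 0, 0, 0, -0.01, 0.085], [0, 0, 0, 0, 0, -0.03, 0.085], [0, 0, 0, 0, 0, -0.06, 0.085], [0, 0, 0, 0, 0, -0.1, 0.085], [0, 0, 0, 0, 0, -0.13, 0.085], [0, 0, 0, 0, 0, -0.13, 0.085], [0, 0, 0, 0, 0, -0.13, 0.085]]])

```text
clock: 10.43
tool_pos: [0.5544, -0.0471, 0.2487]
ee_rot: [0.002, 0.568, 0.823, 0.001]
wrist_force: [-0.3, 0.7, -0.1]
opening: 0.998
```

Run:
```python
from h import *
st(); c,P=cam('wrist'); z=P[...,2]; save('w5.png',c['color'])
f=240/np.tan(np.radians(c['fov_y']/2)); print(f,c['cx'],c['cy'])
m=cv2.morphologyEx(((z>.10)&(z<.116)).astype(np.uint8),cv2.MORPH_OPEN,np.ones((5,5)))
k,l,s,_=cv2.connectedComponentsWithStats(m); i=1+np.argmax(s[1:,4]); p=P[l==i]
print(s[i],cv2.minAreaRect(p[:,:2].astype(np.float32)))
A=np.c_[p[:,:2]-p[:,:2].mean(0),np.ones(len(p))]; print('plane',np.linalg.lstsq(A,p[:,2],rcond=None)[0], np.percentile(p[:,2],[2,50,98]))
np.save('w5P.npy',P)
```

```text
10.43 [ 0.5544 -0.0471  0.2487] yaw_y 20.83 z [ 3.7e-03 -5.0e-04 -1.0e+00] F [-0.3  0.7 -0.1] T [-0.02 -0.01  0.02] op 0.997726774898389 q [-0.3   0.38  1.25  0.    1.51 -0.66]
413.03486279294646 318.93690636363067 239.38247169753822
[  211   110   198   204 33186] ((0.5482534766197205, -0.049080438911914825), (0.13057918846607208, 0.15018054842948914), 20.764741897583008)
plane [0.00018699 0.00052234 0.10754317] [0.10594739 0.10756341 0.10901983]
```

View pics/w5.png

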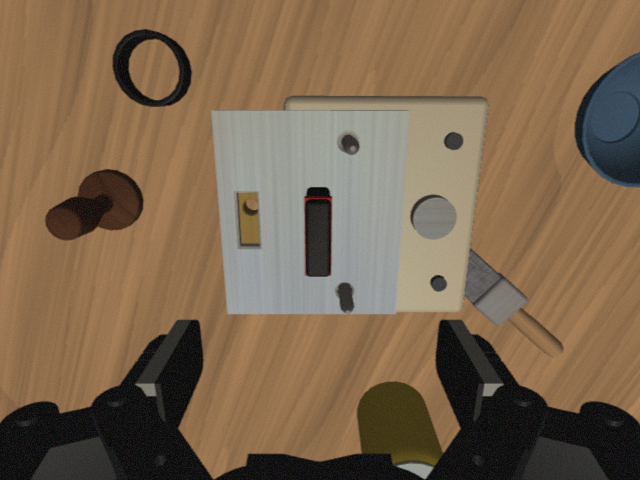

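The carrier reads level with its top at z 107.5 mm, and both guide pins poke through. The hole shows inside the slot near its +y end, at (252,206). I'll crop that for a precise hole position and then go over to the pin.

```bash
cat > hole.py <<'E'
import sys; from h import *
def w(u,v,z,s,c): pass
E
python3 - <<'E'
from h import *
im=cv2.imread('pics/w5.png')[182:258,225:275]
cv2.imwrite('pics/w5c.png',cv2.resize(im,None,fx=7,fy=7,interpolation=cv2.INTER_CUBIC))
go(.5294,.3014,.25,99.4)
E
```

```text
row [ 6.0000e-04 -1.0000e-04 -1.3713e+00] [ 0.3343  0.1011 -0.0029]
```

View pics/w5c.png

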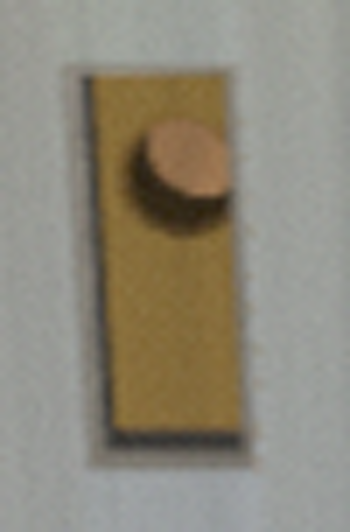

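The crop shows the hole's rim centred at about (251.6,207.3) in the full picture, on the slot's +y half.

Call:
servo_tool(targets=[[[0, 0, -0.12, 0.033, 0.01, 0, 0.085], [0, 0, -1.371, 0.334, 0.101, 0, 0.085], [0, 0, -1.371, 0.334, 0.101, 0, 0.085], [0, 0, -1.371, 0.334, 0.101, 0, 0.085], [0, 0, -1.371, 0.334, 0.101, 0, 0.085], [0, 0, -1.371, 0.334, 0.101, 0, 0.085], [0, 0, -1.371, 0.334, 0.101, 0, 0.085], [0, 0, -1.371, 0.334, 0.101, 0, 0.085], [0, 0, -1.371, 0.334, 0.101, 0, 0.085], [0, 0, -1.371, 0.334, 0.101, 0, 0.085], [0, 0, -1.371, 0.334, 0.101, 0, 0.085], [0, 0, -1.371, 0.334, 0.101, 0, 0.085], [0, 0, -1.371, 0.334, 0.101, 0, 0.085], [0, 0, -1.371, 0.334, 0.101, 0, 0.085]]])

```text
clock: 11.65
tool_pos: [0.5295, 0.3007, 0.2462]
ee_rot: [-0.001, -0.08, 0.997, 0.0]
wrist_force: [0.2, -0.3, -0.3]
opening: 0.996
```

Run:
```python
from h import *
H=np.array([[-4.03154186e-04,-9.47204949e-01,-3.20628479e-01,8.22937668e-02],[9.99999905e-01,-3.29515764e-04,-2.83927321e-04,-5.32670614e-04],[1.63285225e-04,-3.20628563e-01,9.47204993e-01,-1.42213561e-01]])
q=[.568,.823,0.0,0.0]; R=Ro.from_euler('z',20.81,degrees=True).as_matrix()@np.array([[0,1,0],[1,0,0],[0,0,-1.]])
tp=np.array([.5542,-.0471,.2485])
def W(u,v,z):
    d=R@H[:,:3]@[(u-318.94)/413.03,(v-239.38)/413.03,1]; o=tp+R@H[:,3]; return o+d*(z-o[2])/d[2]
y=np.radians(20.78)
for n,X in dict(hole=W(251.6,207.3,.096),slot=W(225+160/7,182+266/7,.1078)).items():
    r=X[:2]-[.5716,-.0402]; print(n,X.round(4),'in head',(r@[np.cos(y),np.sin(y)]).round(4),(r@[-np.sin(y),np.cos(y)]).round(4))
st(); c,P=cam('wrist'); z=P[...,2]; save('w6.png',c['color'])
m=((z>.092)&(z<.115)).astype(np.uint8); k,l,s,_=cv2.connectedComponentsWithStats(m)
for i in range(1,k):
    if s[i,4]>100: print(s[i],cv2.minAreaRect(P[l==i][:,:2].astype(np.float32)),np.median(z[l==i]))
m=((z>.044)&(z<.053)).astype(np.uint8); k,l,s,_=cv2.connectedComponentsWithStats(m); i=1+np.argmax(s[1:,4]); print(cv2.minAreaRect(P[l==i][:,:2].astype(np.float32)))
```

```text
hole [ 0.5048 -0.058   0.096 ] in head -0.0688 0.0071
slot [ 0.5059 -0.0643  0.1078] in head -0.0699 0.0008
11.65 [0.5295 0.3007 0.2462] yaw_y 99.15 z [-1.6e-03  2.0e-04 -1.0e+00] F [ 0.2 -0.3 -0.3] T [ 0.01 -0.01  0.03] op 0.9964225794773993 q [ 0.32  0.48  1.09  0.    1.57 -1.41]
[307 207  27  29 667] ((0.5306081175804138, 0.3013281524181366), (0.01858948916196823, 0.0180034376680851), 3.3247570991516113) 0.1032636085804291
[ 180  372   96   84 1888] ((0.7184835076332092, 0.25248196721076965), (0.0764891654253006, 0.08486434817314148), 74.75270080566406) 0.0981287594702209
((0.5309243202209473, 0.30129820108413696), (0.1007423996925354, 0.07015257328748703), 9.527714729309082)
```

View pics/w6.png

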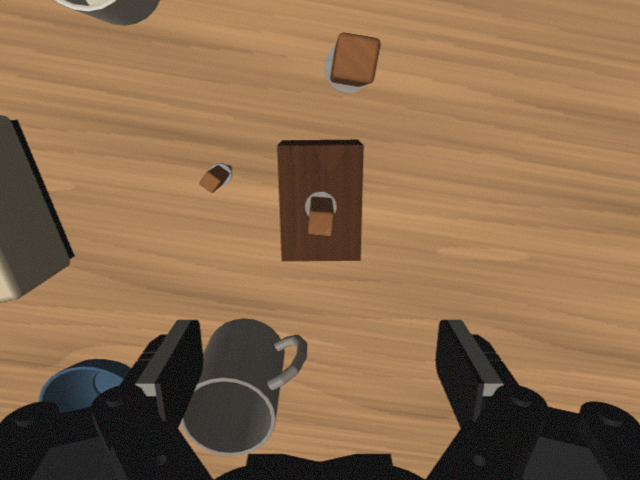

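The view shows the middle-sized pin upright in its block at (320,222), measured at (0.5306, 0.3013) with its top at z 103. The small pin (215,178) and big pin (355,60) are clear of the jaws.

Run:
```python
from h import *
st(); go(.5306,.3013,.061,96.5)
```

```text
11.7 [0.5297 0.3006 0.2465] yaw_y 99.18 z [-1.1e-03  3.0e-04 -1.0e+00] F [ 0.2 -0.   0.8] T [ 0.03 -0.    0.04] op 0.9986383411154665 q [ 0.32  0.48  1.09  0.    1.57 -1.41]
row [ 0.0005 -0.001   0.0467] [-0.0012  0.0004  0.1855]
```

Call:
servo_tool(targets=[[[0, 0, 0.047, -0.001, 0.0004, 0.03, 0.085], [0, 0, 0.047, -0.001, 0.0004, 0.07, 0.085], [0, 0, 0.047, -0.001, 0.0004, 0.105, 0.085], [0, 0, 0.047, -0.001, 0.0004, 0.14, 0.085], [0, 0, 0.047, -0.001, 0.0004, 0.165, 0.085], [0, 0, 0.047, -0.001, 0.0004, 0.18, 0.085], [0, 0, 0.047, -0.001, 0.0004, 0.1855, 0.085], [0, 0, 0.047, -0.001, 0.0004, 0.1855, 0.085], [0, 0, 0.047, -0.001, 0.0004, 0.1855, 0.085]]])

```text
clock: 12.45
tool_pos: [0.5311, 0.3017, 0.0623]
ee_rot: [0.001, -0.058, 0.998, 0.0]
wrist_force: [-0.5, 0.3, 0.2]
opening: 0.997
```

Call:
servo_tool(targets=[[[0, 0, 0, 0, 0, 0, 0.05], [0, 0, 0, 0, 0, 0, 0.03], [0, 0, 0, 0, 0, 0, 0.02], [0, 0, 0, 0, 0, 0, 0.01], [0, 0, 0, 0, 0, 0, 0.005], [0, 0, 0, 0, 0, 0, 0.0], [0, 0, 0, 0, 0, 0, 0.0], [0, 0, 0, 0, 0, 0, 0.0]]], newtons=50)

```text
clock: 13.12
tool_pos: [0.5307, 0.3018, 0.0618]
ee_rot: [0.0, -0.058, 0.998, 0.0]
wrist_force: [-1.1, -0.2, 2.8]
opening: 0.206
```

Run:
```python
from h import *
st(); go(.5042,-.0585,.22,110.8)
```

```text
13.12 [0.5307 0.3018 0.0618] yaw_y 96.69 z [ 4.e-04  8.e-04 -1.e+00] F [-1.1 -0.2  2.8] T [-0.11  0.16 -0.04] op 0.20609876054228854 q [ 0.32  0.65  1.36  0.    1.14 -1.36]
row [ 0.0007  0.0006 -0.2463] [ 0.0682 -0.3546 -0.1585]
```

Call:
servo_tool(targets=[[[0, 0, 0, 0, 0, -0.01, 0], [0, 0, 0, 0, 0, -0.035, 0], [0, 0, 0, 0, 0, -0.07, 0], [0, 0, 0, 0, 0, -0.11, 0], [0, 0, 0, 0, 0, -0.145, 0], [0, 0, -0.03, 0.006, -0.03, -0.17, 0], [0, 0, -0.06, 0.013, -0.065, -0.185, 0], [0, 0, -0.09, 0.021, -0.105, -0.185, 0], [0, 0, -0.12, 0.028, -0.145, -0.185, 0], [0, 0, -0.15, 0.036, -0.185, -0.185, 0], [0, 0, -0.18, 0.043, -0.225, -0.185, 0], [0, 0, -0.21, 0.051, -0.265, -0.185, 0], [0, 0, -0.23, 0.058, -0.305, -0.185, 0], [0, 0, -0.246, 0.064, -0.335, -0.175, 0], [0, 0, -0.246, 0.0675, -0.35, -0.165, 0], [0, 0, -0.246, 0.068, -0.3546, -0.1585, 0], [0, 0, -0.246, 0.068, -0.3546, -0.1585, 0], [0, 0, -0.246, 0.068, -0.3546, -0.1585, 0], [0, 0, -0.246, 0.068, -0.3546, -0.1585, 0]]])

```text
clock: 14.7
tool_pos: [0.5046, -0.0574, 0.2204]
ee_rot: [0.0, -0.181, 0.983, 0.0]
wrist_force: [0.5, 0.5, -1.4]
opening: 0.2
```

Run:
```python
from h import *
st(); c,P=cam('wrist'); s,Q=cam('scene'); save('w7.png',np.hstack([c['color'],cv2.resize(s['color'][120:260,240:420],(640,480))]),.6)
st(); go(.5042,-.0585,.175,110.8)
```

```text
14.7 [ 0.5046 -0.0574  0.2204] yaw_y 110.86 z [ 6.e-04  6.e-04 -1.e+00] F [ 0.5  0.5 -1.4] T [-0.02 -0.01  0.  ] op 0.19988913787783 q [-0.35  0.32  1.43  0.    1.39 -2.28]
14.8 [ 0.5046 -0.0574  0.2203] yaw_y 110.88 z [ 8.e-04  4.e-04 -1.e+00] F [-0.4  0.7 -1.3] T [ 0.05  0.01 -0.02] op 0.20308713940726258 q [-0.35  0.32  1.43  0.    1.39 -2.28]
row [0.0001 0.0009 0.0013] [ 0.0008 -0.0009  0.0453]
```

View pics/w7.png

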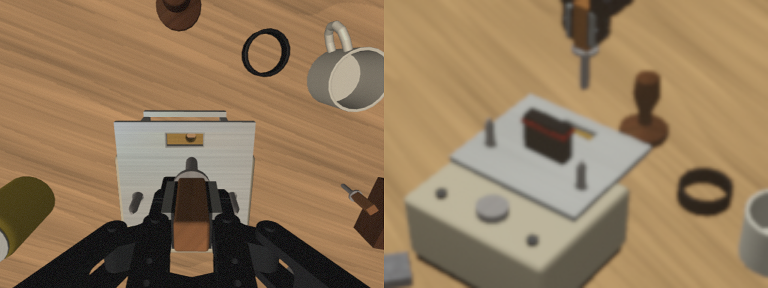

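The pin hangs upright in the jaws, with its tip at about (318,263) and the hole at (317,228) in the wrist picture. I'll get tip and hole in the same frame numerically.

Run:
```python
from h import *
st(); c,P=cam('wrist'); z=P[...,2]; np.save('w8.npy',P); cv2.imwrite('pics/w8raw.png',c['color'][:,:,::-1])
s=readout.observe(); R=Ro.from_quat(np.roll(s['ee_rot'],-1)).as_matrix(); tp=np.array([.5044,-.0578,.2203])
T=(P-np.array(s['tool_pos']))@R   # tool coords
# shank: tool z between .012 and .05
t=T[...,2]; m=(t>.02)&(t<.054)&(abs(T[...,0])<.02)&(abs(T[...,1])<.02)
for lo in np.arange(.02,.06,.006):
    k=m&(t>=lo)&(t<lo+.006)
    if k.any(): p=T[k]; print(round(lo,3),k.sum(),'y mid',round((np.percentile(p[:,1],3)+np.percentile(p[:,1],97))/2,4),'x max(front)',p[:,0].max().round(4),'z max',p[:,2].max().round(4))
H=np.array(c['hand_eye']); f=240/np.tan(np.radians(c['fov_y']/2))
# hole: nonbrass pixels in slot window
hsv=cv2.cvtColor(c['color'],cv2.COLOR_RGB2HSV); w=(slice(212,250),slice(268,345))
print('depth z in slot\n',np.round(z[216:246:3,272:344:4]*1000).astype(int))
b=(z[w]<.088); k,l,st_,ce=cv2.connectedComponentsWithStats(b.astype(np.uint8))
for i in range(1,k):
    if st_[i,4]>15: print(st_[i],ce[i]+[268,212])
```

```text
14.8 [ 0.5046 -0.0574  0.2203] yaw_y 110.88 z [ 8.e-04  4.e-04 -1.e+00] F [-0.4  0.7 -1.3] T [ 0.05  0.01 -0.02] op 0.20308713940726258 q [-0.35  0.32  1.43  0.    1.39 -2.28]
0.026 23 y mid -0.0005 x max(front) 0.0052 z max 0.032
0.032 92 y mid -0.0006 x max(front) 0.0053 z max 0.0379
0.038 99 y mid -0.0004 x max(front) 0.0052 z max 0.0439
0.044 88 y mid -0.0006 x max(front) 0.0053 z max 0.0499
0.05 55 y mid -0.0006 x max(front) 0.005 z max 0.0539
depth z in slot
 [[                 109                  108                  107
                   108                  108                  108
                   109                  108                  107
                   108                  107                  107
                   107                  108                  108
                   108                  107                  107]
 [                 107                  107                  107
                   108                  107                  107
                   107                  108                  107
                   108                  107 
[... 2691 characters left out ...]
6
                    94                   95                   97
                    97                   97                   95
                    95                   95                  107]
 [                 107                  107                  105
                   105                  106                  105
                   106                  106                  106
                   106                  104                  106
                   104                  104                  105
                   105                  106                  107]]
[ 42  11  17  11 151] [317.90066225 227.57615894]<stdin>:13: RuntimeWarning: invalid value encountered in cast
```

Shank axis and hole now agree to about (+1.0, -0.8) mm in tool x and y. I'll descend to just above the brass.

Call:
servo_tool(targets=[[[0, 0, 0, 0.001, -0.0008, 0.005, 0], [0, 0, 0, 0.001, -0.0008, 0.02, 0], [0, 0, 0, 0.001, -0.0008, 0.035, 0], [0, 0, 0, 0.001, -0.0008, 0.045, 0], [0, 0, 0, 0.001, -0.0008, 0.05, 0], [0, 0, 0, 0.001, -0.0008, 0.054, 0], [0, 0, 0, 0.001, -0.0008, 0.058, 0], [0, 0, 0, 0.001, -0.0008, 0.061, 0], [0, 0, 0, 0.001, -0.0008, 0.064, 0]]])

```text
clock: 15.6
tool_pos: [0.5038, -0.0596, 0.1558]
ee_rot: [0.0, -0.18, 0.984, 0.0]
wrist_force: [-0.0, 0.1, -0.4]
opening: 0.202
```

Call:
servo_tool(targets=[[[0, 0, 0, 0, 0, 0.001, 0], [0, 0, 0, 0, 0, 0.002, 0], [0, 0, 0, 0, 0, 0.003, 0], [0, 0, 0, 0, 0, 0.004, 0], [0, 0, 0, 0, 0, 0.005, 0], [0, 0, 0, 0, 0, 0.006, 0], [0, 0, 0, 0, 0, 0.007, 0]]])

```text
clock: 16.18
tool_pos: [0.504, -0.0593, 0.149]
ee_rot: [0.001, -0.18, 0.984, 0.001]
wrist_force: [1.7, 3.9, 0.5]
opening: 0.202
```

Run:
```python
from h import *
st()
```

```text
16.18 [ 0.504  -0.0593  0.149 ] yaw_y 110.78 z [ 0.001   0.0012 -1.    ] F [1.7 3.9 0.5] T [ 0.74 -0.3  -0.03] op 0.20189830874451134 q [-0.35  0.39  1.55  0.    1.21 -2.29]
```

The tip is past the brass top, in the hole, with a small lateral force. I'll ease the lateral offset and go on down.

Call:
servo_tool(targets=[[[0, 0, 0, -0.0005, 0.0006, 0.0, 0], [0, 0, 0, -0.0005, 0.0006, 0.001, 0], [0, 0, 0, -0.0005, 0.0006, 0.0025, 0], [0, 0, 0, -0.0005, 0.0006, 0.004, 0], [0, 0, 0, -0.0005, 0.0006, 0.006, 0], [0, 0, 0, -0.0005, 0.0006, 0.008, 0]]])

```text
clock: 16.68
tool_pos: [0.504, -0.0587, 0.1406]
ee_rot: [0.0, -0.18, 0.984, 0.0]
wrist_force: [1.1, 2.5, 0.1]
opening: 0.206
```

Run:
```python
from h import *
st()
```

```text
16.68 [ 0.504  -0.0587  0.1406] yaw_y 110.78 z [ 2.e-04  8.e-04 -1.e+00] F [1.1 2.5 0.1] T [ 0.58 -0.39  0.  ] op 0.20559508474601373 q [-0.35  0.4   1.56  0.    1.18 -2.28]
```

Call:
servo_tool(targets=[[[0, 0, 0, -0.0003, 0.0006, 0.002, 0], [0, 0, 0, -0.0003, 0.0006, 0.004, 0], [0, 0, 0, -0.0003, 0.0006, 0.006, 0], [0, 0, 0, -0.0003, 0.0006, 0.008, 0], [0, 0, 0, -0.0003, 0.0006, 0.01, 0], [0, 0, 0, -0.0003, 0.0006, 0.012, 0], [0, 0, 0, -0.0003, 0.0006, 0.014, 0], [0, 0, 0, -0.0003, 0.0006, 0.016, 0], [0, 0, 0, -0.0003, 0.0006, 0.018, 0], [0, 0, 0, -0.0003, 0.0006, 0.0195, 0], [0, 0, 0, -0.0003, 0.0006, 0.0195, 0]]])

```text
clock: 17.6
tool_pos: [0.5039, -0.0581, 0.1209]
ee_rot: [-0.0, -0.18, 0.984, 0.0]
wrist_force: [0.4, 1.0, -0.3]
opening: 0.202
```

Run:
```python
from h import *
st()
```

```text
17.6 [ 0.5039 -0.0581  0.1209] yaw_y 110.78 z [-6.e-04  8.e-04 -1.e+00] F [ 0.4  1.  -0.3] T [ 0.02 -0.05  0.03] op 0.20216902322690614 q [-0.35  0.42  1.59  0.    1.13 -2.28]
```

Call:
servo_tool(targets=[[[0, 0, 0, 0, 0.0002, 0.0007, 0], [0, 0, 0, 0, 0.0002, 0.0014, 0], [0, 0, 0, 0, 0.0002, 0.002, 0], [0, 0, 0, 0, 0.0002, 0.0025, 0], [0, 0, 0, 0, 0.0002, 0.0025, 0]]])

```text
clock: 18.02
tool_pos: [0.5039, -0.058, 0.1197]
ee_rot: [0.0, -0.18, 0.984, 0.0]
wrist_force: [-3.9, 0.1, 9.7]
opening: 0.202
```

Run:
```python
from h import *
st()
```

```text
18.02 [ 0.5039 -0.058   0.1197] yaw_y 110.79 z [ 6.e-04  2.e-04 -1.e+00] F [-3.9  0.1  9.7] T [0.17 0.6  0.03] op 0.20183540372604722 q [-0.35  0.42  1.59  0.    1.13 -2.28]
```

The collar is seated: contact came at z 0.1197 against the predicted 0.1198. Now I release and retreat.

Call:
servo_tool(targets=[[[0, 0, 0, 0, 0, 0.0, 0], [0, 0, 0, 0, 0, -0.001, 0.022], [0, 0, 0, 0, 0, -0.0012, 0.03], [0, 0, 0, 0, 0, -0.0012, 0.045], [0, 0, 0, 0, 0, -0.0015, 0.06], [0, 0, 0, 0, 0, -0.01, 0.075], [0, 0, 0, 0, 0, -0.03, 0.085], [0, 0, 0, 0, 0, -0.06, 0.085], [0, 0, 0, 0, 0, -0.1, 0.085], [0, 0, 0, 0, 0, -0.13, 0.085], [0, 0, 0, 0, 0, -0.14, 0.085], [0, 0, 0, 0, 0, -0.14, 0.085], [0, 0, 0, 0, 0, -0.14, 0.085]]])

```text
clock: 19.1
tool_pos: [0.5038, -0.058, 0.2588]
ee_rot: [0.0, -0.18, 0.984, 0.0]
wrist_force: [0.3, 0.5, -0.1]
opening: 0.997
```

Run:
```python
from h import *
st(); c,P=cam('wrist'); s,Q=cam('scene'); z=P[...,2]
save('w9.png',np.hstack([c['color'],cv2.resize(s['color'][90:370,150:510],(640,480))]),.62)
m=((z>.158)&(z<.172)).astype(np.uint8); k,l,t,_=cv2.connectedComponentsWithStats(m)
for i in range(1,k):
    if t[i,4]>80: print('grip top',t[i],cv2.minAreaRect(P[l==i][:,:2].astype(np.float32)),np.percentile(z[l==i],[5,50,95]))
m=cv2.morphologyEx(((z>.102)&(z<.1095)).astype(np.uint8),cv2.MORPH_OPEN,np.ones((3,3))); k,l,t,_=cv2.connectedComponentsWithStats(m); i=1+np.argmax(t[1:,4]); p=P[l==i]
A=np.c_[p[:,:2]-p[:,:2].mean(0),np.ones(len(p))]; print('plate',cv2.minAreaRect(p[:,:2].astype(np.float32)),np.linalg.lstsq(A,p[:,2],rcond=None)[0])
m=(z>.1098)&(z<.116)&(np.hypot(P[...,0]-.504,P[...,1]+.058)<.016); print('collar top',m.sum(),np.nanmedian(z[m]))
```

```text
19.1 [ 0.5038 -0.058   0.2588] yaw_y 110.78 z [ 2.e-04  5.e-04 -1.e+00] F [ 0.3  0.5 -0.1] T [-0.01  0.01 -0.08] op 0.9972302884803332 q [-0.35  0.29  1.36  0.    1.5  -2.28]
grip top [304 227  30  29 813] ((0.5038154125213623, -0.05871422588825226), (0.018062712624669075, 0.017843332141637802), 20.086469650268555) [0.15979811 0.16140543 0.16251711]
plate ((0.5490182638168335, -0.04905328154563904), (0.1310301423072815, 0.15042711794376373), 20.71728515625) [0.00072894 0.0011142  0.10752898]
collar top 293 0.11173254007161126
```

View pics/w9.png

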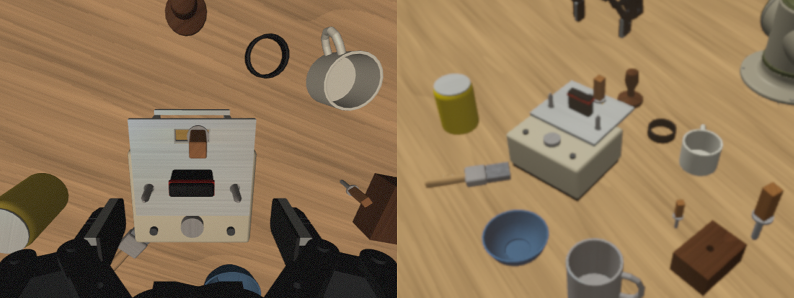

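The pin stands upright in the slot with its collar top at z 111.7 mm (expected 112) and its grip top at 161.4 mm (expected 162). The plate is level at 107.5 mm. The other things look untouched, and the arm is clear.

```bash
python3 -c "
from station import job; print(job.sign_off())"
```

```text
the job is handed in; nothing more can be done
None
```

The carrier is home on both guide pins, and the middle-sized locking pin is through the slot and the eyelet hole with its collar on the carrier. I let go, moved the arm clear and handed the job in at about 19 s of the 54 s allowed.

- **Carrier:** it met the bosses at the predicted height. The last wrist picture put the plate level within about 0.1°, with its top at z 107.5 mm where 108 is expected.
- **Locking pin:** the hole was about 7 mm off the slot's middle on the head's +y side. The pin stopped at the predicted height. Its collar top read 111.7 mm (112 expected) and its grip top 161.4 mm (162 expected).
- **Forces:** the highest wrist force I read at the end of any move was about 10 N.
- **Surroundings:** in the last pictures the cups and the other things looked untouched; I did not measure their positions again.

No checks failed. The camera estimates of the hole's place differed from one another by about 1 mm. I corrected that from the side forces while the pin went in.

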